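# Lift a boiled egg out of the egg cooker with the tongs

### The arm

A 6-joint arm with a two-finger parallel gripper is mounted at the origin on a cart in front of the work surface, level with it; the furniture and walls round the work are solid. World frame = base frame: x ahead of the robot, y to its left, z up, the work surface at z = 0. Lengths are in m, angles in rad, forces in N, time in s.
With the tool pointing down it reaches from about 0.3 to 0.85 m from the base axis. Payload 4.2 kg.
Tool frame: the origin (TCP) lies at the centre of the arm's flange, where the gripper is bolted on; the fingertips stand 191 mm ahead of it and the grasp point (between the pads) lies 172 mm ahead of it; z points along the fingers, y is the line along which they close (so a half turn about z gives the same grasp; the last joint's range is limited). The gripper opens to 91 mm and grips with 3 to 60 N. Pads are 32 mm wide; open, the fingers measure 118 mm over their backs; the gripper's body (76 mm by 178 mm) begins 60 mm behind the grasp point.
Start: joints at [1.098, 0.32, 1.565, -0, 1.257, -0.02], TCP at [0.252, 0.517, 0.405] pointing down, gripper open.
Joint ranges: [-3.11, 3.11], [-0.84, 2.01], [0.21, 2.61], [-1.34, 4.49], [0.05, 2.63], [-2.56, 2.56]. Speed limits (rad/s): [2.57, 2.57, 3.14, 3.14, 3.14, 3.14].

### API

Orientations are given as [roll, pitch, yaw] about the fixed x, y, z axes, in that order (R = Rz(yaw) Ry(pitch) Rx(roll)).
In Python, from cell import r gives the robot as it stands.
- The arm moves only by the tool step_arm, never from a script. Its argument "motion" is one flat list of numbers, 7 for each row, row after row: the shift along the tool's x, y, z in m, then the turn, a rotation vector about the tool's x, y, z in rad, then the finger opening in m, from 0 to 0.0912. A call has 1 to 20 rows; each row shifts and turns the commanded pose from where the row before left it, along the tool's axes as they then stand; what a row does not reach is not made up. A row lasts 1/8 s, in which the tool goes at most 62.5 mm and 10.7 degrees, less where a joint would pass 70% of its speed; a pose out of reach is approached as far as the arm can. A call with a gripper value outside its range is refused whole. The fingers move at their own pace and stop on an object; "squeeze" is the grip in N (left out, the last holds). Time passes only in rows, so rows that do not move let the fingers close. It gives the time, the measured TCP pose, the force, the opening and the grip force at its end, in the units of the state.
- r.read_state(): the state, without advancing time (a new reading comes with each control period).
- r.camera(name): name is "scene" or "side" or "wrist"; returns the picture (384x512x3 uint8, red, green, blue); there is no depth.
- r.calibration(name): a dict with "camera_matrix" (3x3 intrinsics, pixels), "dist" ([k1, k2, p1, p2, k3] as OpenCV has them; the pictures are not rectified), "R" (3x3) and "t" (3): a world point X has camera coordinates R X + t; the wrist camera has in their place "tool_from_camera" (4x4, takes a point from camera to tool coordinates, whose origin is the TCP and whose axes are the flange's). Camera axes: x right, y down, z forward; pixel columns grow to the right and rows downward; lengths in m; the calibration is good to about 2 mm. A picture is of the moment at which its call begins: read the wrist's pose just before it. calibration takes no time and is no camera call.
- r.close_job(): hands the job in; it is judged then, once.
The state is a dict: "clock": time; "qpos": joint angles; "qd": joint speeds; "joint_torque": joint torques, N m; "position": TCP position; "eef_rot": TCP orientation; "contact_force": force on the tool from outside, world axes, zero at the start; "wrist_torque": the same for the moment, N m; "grip_width": finger opening in m; "grasp_force": force on a finger pad.
Only numpy, scipy, OpenCV 4.12 (cv2) and the standard library are available. Lean on these libraries where they do the work, as an engineer would, in place of code of your own. Each camera call takes 0.05 s, during which the arm holds its last target. There are 200 camera calls.

### The job

The eggs are done and hot. Take the clear lid off the egg cooker and set it down gently on the worktop, right way up and clear of the cooker; then take the kitchen tongs, close their tips round the egg nearest you and lift it out of its seat, without touching it with the gripper's fingers and without dropping it. Finish while holding: keep the egg in the tongs, still, about 10 cm above its seat, leave the other two eggs sitting in their seats, and don't push the things standing around.

Things in the scene. Friction and masses are not known exactly. Their poses are not given: they have to be found in the camera images.
- cooker: round steel egg cooker, black foot, black control panel facing the robot; fixed. Origin: centre of its underside on the worktop; z up, -x through the panel. 172 mm across (190 over the side grips), 50 mm high; the lid rests on a shoulder at height 50 mm. Inside it a steel rack 149 mm across at height 55.5 mm with three raised seat rings (37 mm outside, 31 inside, top at height 62 mm)
- front_seat (a point): centre of the top of the seat ring nearest the robot: 45 mm from the cooker's axis towards its -x, height 62 mm. The other two seats lie 120 degrees round, at (+22, -39) and (+22, +39) mm in the cooker's frame; the way to the front seat from the robot's side is free
- lid: clear plastic domed lid over the eggs, 164 mm across, 3 mm wall, dome 74 mm high, 0.11 to 0.18 kg, round black knob on top. Origin: centre of the rim plane (height 50 mm on the cooker, 0 on the worktop); z up towards the knob. Lift it straight up 90 mm or more before moving sideways. The worktop left of the cooker (+y), on the robot's side of the drinking glass, is free for it
- lid_knob (a point): grip point on the axis of the lid's knob, 93 mm above the rim; knob 30 mm across, grip from 86 to 104 mm above the rim
- tongs: sprung steel kitchen tongs, black dished tips, lying on their side, so they open and close horizontally; 265 mm long, 0.13 kg. Origin: underside of the middle of the grip zone, between the arms; +x to the tips, y across, z up. 24 mm tall, mid-plane z 12 mm. Grip zone: two straight strips, x -55 to 55 mm, at rest 58 mm over their outsides at x 0. Pivot at x -110, ring to -145 mm
- tongs_tips (a point): point midway between the hollows of the tips, where the egg's centre belongs: x 115, y 0, z 12 mm in the tongs' frame. Tips: 20 mm tall, x 97 to 137 mm. With 48 mm over the strips at x 0 the tips are still 66 mm apart at their narrowest, enough to pass an egg; they bear on an egg at about 31 mm over the strips
- tongs_left (a joint): closing angle of the left arm about the pivot (the right one mirrors it), rad: 0 open at rest, about 0.12 with the tips on an egg, 0.22 fully shut. A spring opens the arms: squeezed across y at x 0 they need about 6 N to start and 9 N to reach the egg, and follow the fingers open again
- egg_a: the egg nearest the robot, in the front seat: brown boiled egg, hard, 44 mm across, 57 mm tall, 0.06 kg, standing on end, loose. Origin: centre of its widest girth, 81 mm above the worktop while seated (26.5 mm of egg below, 30.5 mm above); z to the upper end. It lifts straight out
- egg_b: second egg, same size, in the rear seat on the right (-y); stays
- egg_c: third egg, same size, in the rear seat on the left (+y); stays
- salt_shaker: salt shaker, 44 mm across, 90 mm tall, behind the cooker to the right; origin under it; stays
- tumbler: drinking glass, 81 mm across, 93 mm tall, left of the cooker; origin under it; stays
- espresso_cup: small green and white cup, 64 x 89 mm, 48 mm tall, on the left by the glass; origin under it; stays
- teaspoon: steel teaspoon, 139 mm long, lying flat between robot and cooker; stays
- lemon: lemon, 72 x 57 mm, at the right; stays
- tomato: tomato, 69 mm across, at the right; stays
There are look-alikes about, which are no part of the job. What is shaped like the lid but blue is not meant.

How it is judged:
On the way, in this order (a step that is already met when the one before it is completed fails the run):
1. the lid stands on the worktop, right way up, clear of the cooker and let go (height (world z) of lid below 0.01 m and angle between lid's own z axis and vertical below 0.1 rad and horizontal distance between lid and cooker above 0.172 m and contact force between the fingers and lid below 0.1 N), for 0.3 s.
2. the tongs are lifted off the worktop in the fingers (height (world z) of tongs above 0.04 m and contact force between the fingers and tongs above 2 N), for 0.2 s.
At the end, for the whole second after the job is handed in: tongs held off the worktop by the fingers, egg_a between their tips (over 1 N, centre within 25 mm of tongs_tips), at rest, 60 mm or more above where it sat, touched by nothing else; lid upright on the worktop, over 172 mm from the cooker's axis; egg_b, egg_c in their seats (contact force between the fingers and tongs above 2 N and contact force between egg_a and tongs above 1 N and contact force between egg_a and the fingers below 0.2 N and height (world z) of lid below 0.01 m and angle between lid's own z axis and vertical below 0.1 rad and horizontal distance between lid and cooker above 0.172 m and z of egg_a in the frame of cooker above 0.141 m and distance between egg_a and tongs_tips below 0.025 m and value of joint tongs_left between 0.08 and 0.16 rad and height (world z) of tongs above 0.08 m and contact force between egg_a and cooker below 0.1 N and linear speed of egg_a below 0.04 m/s and contact force between the arm and egg_a below 0.2 N and linear speed of lid below 0.03 m/s and z of egg_b in the frame of cooker between 0.076 and 0.086 m and horizontal distance between egg_b and cooker between 0.039 and 0.051 m and z of egg_c in the frame of cooker between 0.076 and 0.086 m and horizontal distance between egg_c and cooker between 0.039 and 0.051 m); the arm keeps its last pose, push and grip.
It fails at once if the fingers or the arm touch the hot egg (contact force between any of the fingers, the arm and egg_a above 0.5 N).
It fails at once if the lid is dropped: let go and falling (linear speed of lid above 0.6 m/s and contact force between the fingers and lid below 0.1 N).
It fails at once if the egg is dropped: out of the tongs and falling (linear speed of egg_a above 0.6 m/s and contact force between tongs and egg_a below 0.1 N).
It fails at once if another egg is knocked out of its seat (distance of any of egg_b, egg_c from where it was at the start of the episode above 0.02 m).
It fails at once if something standing around is pushed more than 3 cm (distance of any of salt_shaker, tumbler, espresso_cup, teaspoon, lemon, tomato from where it was at the start of the episode above 0.03 m).
It also fails if it takes over 58 s, if anything falls off the work surface, if the arm or the gripper's body presses on something with over 40 N, if the wrist force passes 120 N, or if a joint passes its speed limit or range.

## Working session

There is one attempt and no reset: what is moved stays moved. The work goes in short steps, Python scripts to look and compute and a tool call to move; the robot and the scene stay as the last step left them, time stands still between calls to the robot, and variables do not carry over. Pictures are saved under pics/ and viewed, at most 10 in all, crops included, and the job is handed in when it is done.

Besides the shell and the picture viewer there is one more tool, called after ">>>" by a JSON object that holds its "api" and its "payload". step_arm: Moves the arm, as the interface text tells. Its arguments: {"type":"object","properties":{"motion":{"type":"array"},"squeeze":{"type":"number"}},"required":["motion"]}

```bash
mkdir -p pics; cat > h.py <<'E'
import numpy as np, cv2
from cell import r
from scipy.spatial.transform import Rotation as Ro
def cal(n):
    c=r.calibration(n); K=np.array(c["camera_matrix"]);d=np.array(c["dist"])
    if n=="wrist":
        s=r.read_state(); T=np.eye(4);T[:3,:3]=Ro.from_euler('xyz',s["eef_rot"]).as_matrix();T[:3,3]=s["position"]
        M=np.linalg.inv(T@np.array(c["tool_from_camera"])); return K,d,M[:3,:3],M[:3,3]
    return K,d,np.array(c["R"]),np.array(c["t"])
def ray(C,uv):
    K,d,R,t=C; p=cv2.undistortPoints(np.array([[uv]],float),K,d)[0,0]
    v=R.T@np.array([p[0],p[1],1]); return -R.T@t,v/np.linalg.norm(v)
def onz(C,uv,z):
    o,v=ray(C,uv); return o+v*(z-o[2])/v[2]
def proj(C,X):
    K,d,R,t=C; return cv2.projectPoints(np.array(X,float).reshape(-1,1,3),cv2.Rodrigues(R)[0],t,K,d)[0][:,0]
def tri(*rs):
    A=sum(np.eye(3)-np.outer(v,v) for o,v in rs); b=sum((np.eye(3)-np.outer(v,v))@o for o,v in rs)
    return np.linalg.solve(A,b)
E
python3 - <<'E'
from h import *
print(r.read_state())
ims=[r.camera(n) for n in("scene","side","wrist")]
for n,i in zip(("scene","side","wrist"),ims): cv2.imwrite(f"pics/{n}0.png",i[:,:,::-1]); C=cal(n); print(n,-C[2].T@C[3])
cv2.imwrite("pics/a_scene.png",cv2.resize(ims[0],(800,600))[:,:,::-1])
cv2.imwrite("pics/a_side.png",cv2.resize(ims[1],(800,600))[:,:,::-1])
E
```

```text
{'clock': 0.0, 'qpos': array([ 1.09800408e+00,  3.20320218e-01,  1.56566463e+00,  2.61460300e-06,
        1.25742696e+00, -1.99750938e-02]), 'qd': array([ 0.00177511, -0.00164078,  0.00095242, -0.00064738,  0.00183539,
       -0.00059981]), 'joint_torque': array([ 4.53368903e-04, -4.12458944e+01, -2.31968129e+01,  7.26666790e-02,
        4.56206140e-02, -1.35862451e-04]), 'position': array([0.25147499, 0.5169127 , 0.40390931]), 'eef_rot': array([-3.13977391e+00, -3.88206768e-05,  2.68877465e+00]), 'contact_force': array([-0.55404523,  0.50417019, -0.07280617]), 'wrist_torque': array([ 0.00402487, -0.04752593,  0.06060691]), 'grasp_force': 0.0, 'grip_width': 0.09096159675821394}
scene [ 0.04717201 -0.82195071  1.23165281]
side [0.14373442 1.13757566 1.10090153]
wrist [0.1914769  0.54703275 0.38274215]
```

View pics/a_scene.png

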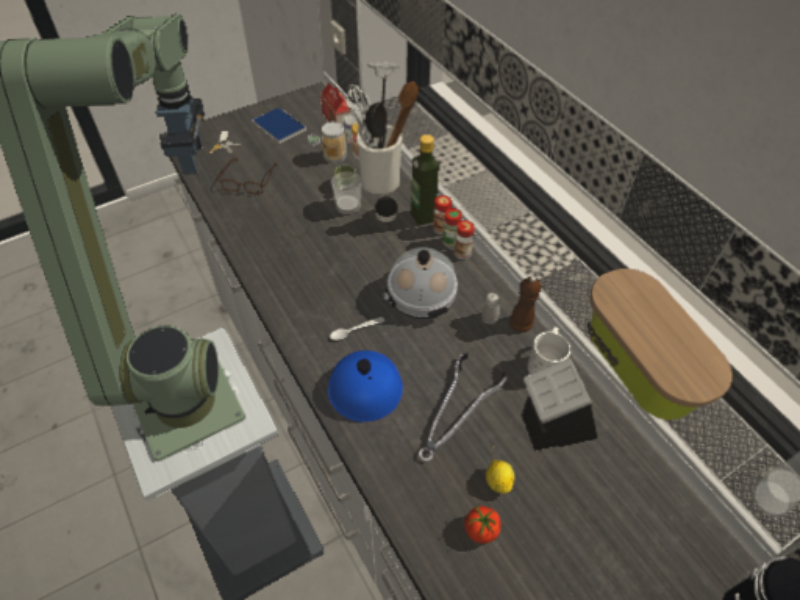

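View pics/a_side.png

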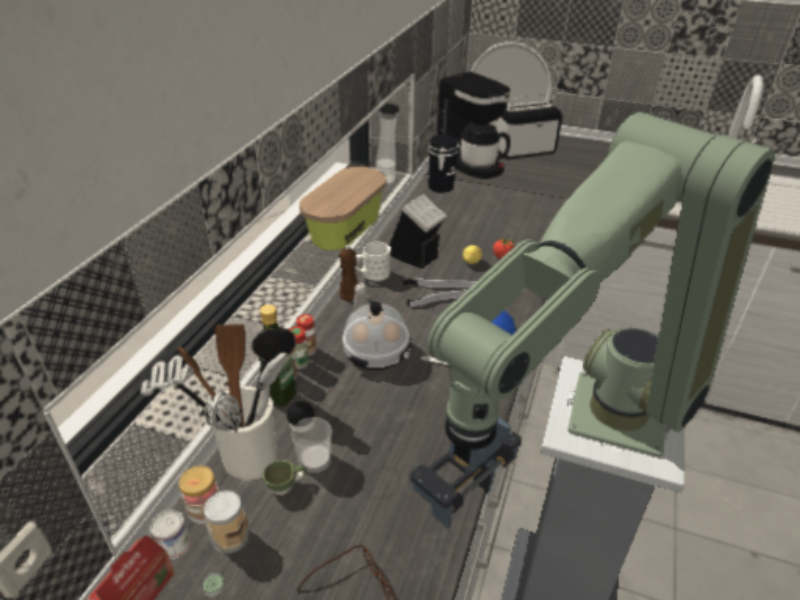

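The scene view shows two lid-like things. The clear dome is over the eggs with its black knob at (424,257), and the blue dome has its knob at (365,366). The clear one on the steel cooker is meant because blue is excluded. There is only one pair of tongs: ring (425,453), tips (462,358) and (502,381). The side view shows the clear lid's knob at (375,308). Next I'll confirm in an enlarged crop and measure roughly.

```bash
python3 - <<'E'
from h import *
s=cv2.imread("pics/scene0.png"); d=cv2.imread("pics/side0.png")
def dark(im,u,v,w=14,th=60):
    g=im.max(2)[v-w:v+w,u-w:u+w]; m=(g<th).astype(np.uint8); n,l,st,ce=cv2.connectedComponentsWithStats(m)
    return [(np.round(ce[i]+[u-w,v-w],1),st[i,4]) for i in range(1,n) if st[i,4]>8]
a=dark(s,271,164);b=dark(d,240,197);print(a,b)
Cs,Cd=cal("scene"),cal("side")
pa=max(a,key=lambda t:t[1])[0];pb=max(b,key=lambda t:t[1])[0]
print("knob",tri(ray(Cs,pa),ray(Cd,pb)))
f=.64
for n,u,z in(("ring",(425,453),.012),("tipL",(462,358),.012),("tipR",(502,381),.012),("glassbase",(347,208),0),("cup",(386,214),.0),("spoon",(337,335),0),("spoon",(383,321),0),("blue",(365,400),0),("lemon",(500,478),.028),("tomato",(483,525),.03),("salt",(490,318),0),("olive",(424,215),0),("pepper",(522,325),0),("clock",(560,440),0)):
    print(n,np.round(onz(Cs,(u[0]*f,u[1]*f),z),3))
c=s[140:310,200:350]; e=d[170:260,200:330]
cv2.imwrite("pics/b.png",np.hstack([cv2.resize(c,None,fx=3,fy=3,interpolation=2),np.vstack([cv2.resize(e,(346,240)),np.zeros((270,346,3),np.uint8)])]))
E
```

```text
[(array([266.3, 151.1]), np.int32(69)), (array([274.3, 156. ]), np.int32(115)), (array([270.7, 164.1]), np.int32(47))] [(array([249.4, 183.6]), np.int32(19)), (array([239.8, 196.4]), np.int32(46))]
knob [0.62121824 0.00647559 0.15942641]
ring [ 0.39  -0.373  0.012]
tipL [ 0.589 -0.218  0.012]
tipR [ 0.632 -0.315  0.012]
glassbase [0.6   0.368 0.   ]
cup [0.683 0.291 0.   ]
spoon [ 0.374 -0.006 -0.   ]
spoon [ 0.49  -0.026  0.   ]
blue [ 0.347 -0.194  0.   ]
lemon [ 0.485 -0.502  0.028]
tomato [ 0.401 -0.562  0.03 ]
salt [ 0.719 -0.151  0.   ]
olive [0.772 0.234 0.   ]
pepper [ 0.774 -0.208  0.   ]
clock [ 0.657 -0.492 -0.   ]
```

View pics/b.png

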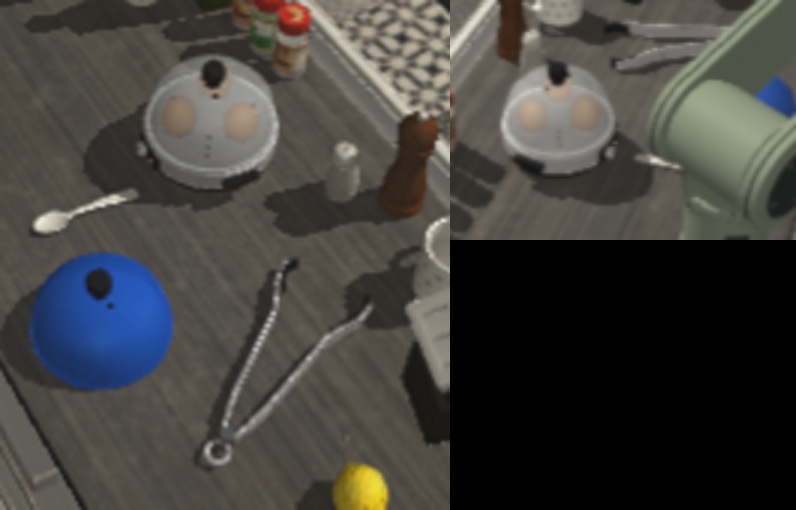

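```bash
cat >> h.py <<'E'
def delta(P,yaw):
    s=r.read_state(); R=Ro.from_euler('xyz',s["eef_rot"]); G=Ro.from_euler('xyz',[np.pi,0,yaw])
    print("now",np.round(s["position"],4),np.round(s["eef_rot"],4),"tool shift",np.round(R.inv().apply(np.array(P)-s["position"]),4),"rotvec",np.round((R.inv()*G).as_rotvec(),4))
E
python3 - <<'E'
from h import *
Cs,Cd=cal("scene"),cal("side")
k=tri(ray(Cs,(270.7,164.1)),ray(Cd,(239.8,196.4)));print(k, proj(Cs,k),proj(Cd,k))
print(np.round(np.array(r.calibration("wrist")["tool_from_camera"]),3))
delta([k[0],k[1],.43],1.57)
E
```

```text
[ 0.61301659 -0.00401444  0.14369024] [[270.97288387 163.87799625]] [[240.07404392 196.58461532]]
[[-0.002 -0.971 -0.24   0.067]
 [ 1.    -0.002 -0.     0.001]
 [-0.    -0.24   0.971  0.021]
 [ 0.     0.     0.     1.   ]]
now [0.2515 0.5169 0.4041] [-3.1402 -0.      2.6888] tool shift [-0.553  -0.3104 -0.0255] rotvec [-1.2000e-03  7.0000e-04  1.1188e+00]
```

>>> {"api": "step_arm", "payload": {"motion": [-0.046, -0.0258, -0.002, 0, 0, 0, 0.09, -0.046, -0.0258, -0.002, 0, 0, 0, 0.09, -0.046, -0.0258, -0.002, 0, 0, 0, 0.09, -0.046, -0.0258, -0.002, 0, 0, 0, 0.09, -0.046, -0.0258, -0.002, 0, 0, 0, 0.09, -0.046, -0.0258, -0.002, 0, 0, 0, 0.09, -0.046, -0.0258, -0.002, 0, 0, 0, 0.09, -0.046, -0.0258, -0.002, 0, 0, 0, 0.09, -0.046, -0.0258, -0.002, 0, 0, 0, 0.09, -0.046, -0.0258, -0.002, 0, 0, 0, 0.09, -0.046, -0.0258, -0.002, 0, 0, 0, 0.09, -0.046, -0.0258, -0.002, 0, 0, 0, 0.09, 0, 0, 0, 0, 0, 0.16, 0.09, 0, 0, 0, 0, 0, 0.16, 0.09, 0, 0, 0, 0, 0, 0.16, 0.09, 0, 0, 0, 0, 0, 0.16, 0.09, 0, 0, 0, 0, 0, 0.16, 0.09, 0, 0, 0, 0, 0, 0.16, 0.09, 0, 0, 0, 0, 0, 0.16, 0.09]}}

```text
clock: 2.52
position: [0.6124, -0.0028, 0.4283]
eef_rot: [-3.141, -0.0, 1.563]
contact_force: [0.1, -0.4, 0.6]
grip_width: 0.0895
grasp_force: 0.0
```

```bash
python3 - <<'E'
from h import *
C=cal("wrist"); im=r.camera("wrist"); cv2.imwrite("pics/w1.png",im[:,:,::-1])
side=r.camera("side"); cv2.imwrite("pics/side1.png",side[:,:,::-1])
delta([.613,-.004,.143+.172],1.57); print(proj(C,[.613,-.004,.143]),r.read_state()["clock"])
E
```

```text
now [ 0.6124 -0.0028  0.4284] [-3.1408e+00 -1.0000e-04  1.5690e+00] tool shift [-0.0012  0.0006  0.1134] rotvec [-0.0007 -0.0001 -0.001 ]
[[257.97088202 201.37343101]] 2.625
```

View pics/w1.png

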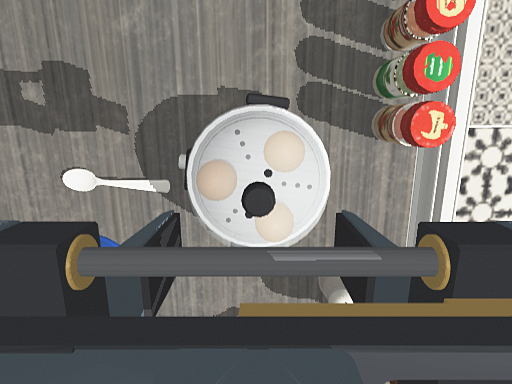

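The wrist view shows the clear lid from above: black knob at (258,199), eggs at (216,180), (284,151) and (274,222), teaspoon at (115,183). The knob is where predicted to within about 2 px, so I'll grasp it.

```bash
python3 - <<'E'
from h import *
C=cal("wrist"); im=cv2.imread("pics/w1.png")
m=(im.max(2)[175:222,235:282]<60).astype(np.uint8);n,l,st,ce=cv2.connectedComponentsWithStats(m);i=1+st[1:,4].argmax();c=ce[i]+[235,175];print(c,st[i]);print(onz(C,c,.15))
for u in((58,181),(168,187)):print(onz(C,u,0.0))
for u in((424,127),(440,70)):print(onz(C,u,0.09))
E
```

```text
[255.61253561 195.81766382] [  7   7  33  36 351]
[0.61106154 0.0027242  0.15      ]
[ 0.34504118 -0.01225209  0.        ]
[ 0.49199712 -0.02098015  0.        ]
[0.77974032 0.05856835 0.09      ]
[0.78838566 0.11194411 0.09      ]
```

>>> {"api": "step_arm", "payload": {"motion": [-0.001, 0, 0.028, 0, 0, 0, 0.09, 0, 0, 0.028, 0, 0, 0, 0.09, 0, 0, 0.028, 0, 0, 0, 0.09, 0, 0, 0.014, 0, 0, 0, 0.09, 0, 0, 0.014, 0, 0, 0, 0.09], "squeeze": 20}}

```text
clock: 3.25
position: [0.6127, -0.0039, 0.3165]
eef_rot: [3.141, -0.0, 1.57]
contact_force: [0.6, 0.1, -0.6]
grip_width: 0.09
grasp_force: 0.0
```

>>> {"api": "step_arm", "payload": {"motion": [0.003, 0, 0, 0, 0, 0, 0.06, 0, 0, 0, 0, 0, 0, 0.02, 0, 0, 0, 0, 0, 0, 0.02, 0, 0, 0, 0, 0, 0, 0.02, 0, 0, 0, 0, 0, 0, 0.02, 0, 0, 0, 0, 0, 0, 0.02], "squeeze": 20}}

```text
clock: 4.0
position: [0.6125, -0.0009, 0.3168]
eef_rot: [3.141, -0.0, 1.569]
contact_force: [-0.6, 0.3, -0.4]
grip_width: 0.0331
grasp_force: 0.0
```

>>> {"api": "step_arm", "payload": {"motion": [0, 0, 0, 0, 0, 0, 0.02, 0, 0, 0, 0, 0, 0, 0.02, 0, 0, -0.006, 0, 0, 0, 0.02, 0, 0, -0.012, 0, 0, 0, 0.02, 0, 0, -0.018, 0, 0, 0, 0.02, 0, 0, -0.025, 0, 0, 0, 0.02, 0, 0, -0.025, 0, 0, 0, 0.02, 0, 0, -0.025, 0, 0, 0, 0.02, 0, 0, -0.012, 0, 0, 0, 0.02]}}

```text
clock: 5.12
position: [0.6124, -0.0008, 0.442]
eef_rot: [3.138, -0.0, 1.569]
contact_force: [0.4, 0.6, -1.9]
grip_width: 0.0286
grasp_force: 20.0
```

>>> {"api": "step_arm", "payload": {"motion": [0.015, -0.01, 0, 0, 0, 0, 0.02, 0.03, -0.02, 0, 0, 0, 0, 0.02, 0.03, -0.02, 0, 0, 0, 0, 0.02, 0.03, -0.02, 0, 0, 0, 0, 0.02, 0.03, -0.02, 0, 0, 0, 0, 0.02, 0.03, -0.02, 0, 0, 0, 0, 0.02, 0.03, -0.02, 0, 0, 0, 0, 0.02, 0.03, -0.02, 0, 0, 0, 0, 0.02, 0.015, -0.01, 0, 0, 0, 0, 0.02, 0, 0, 0.02, 0, 0, 0, 0.02, 0, 0, 0.03, 0, 0, 0, 0.02, 0, 0, 0.03, 0, 0, 0, 0.02, 0, 0, 0.03, 0, 0, 0, 0.02, 0, 0, 0.02, 0, 0, 0, 0.02, 0, 0, 0.015, 0, 0, 0, 0.02, 0, 0, 0.01, 0, 0, 0, 0.02, 0, 0, 0.008, 0, 0, 0, 0.02, 0, 0, 0, 0, 0, 0, 0.02]}}

```text
clock: 7.38
position: [0.4529, 0.2395, 0.2765]
eef_rot: [-3.141, 0.0, 1.569]
contact_force: [-0.8, 0.4, -1.9]
grip_width: 0.0291
grasp_force: 20.0
```

```bash
python3 - <<'E'
from h import *
s=r.read_state();print(s["position"],s["contact_force"])
for n in("scene","side"): cv2.imwrite(f"pics/{n}2.png",r.camera(n)[:,:,::-1])
a=cv2.imread("pics/scene2.png")[100:310,160:400];b=cv2.imread("pics/side2.png")[150:330,150:350]
cv2.imwrite("pics/c.png",np.hstack([cv2.resize(a,(400,350)),cv2.resize(b,(389,350))]))
E
```

```text
[0.45293244 0.23947529 0.27652619] [-0.79787106  0.39880709 -1.86825666]
```

View pics/c.png

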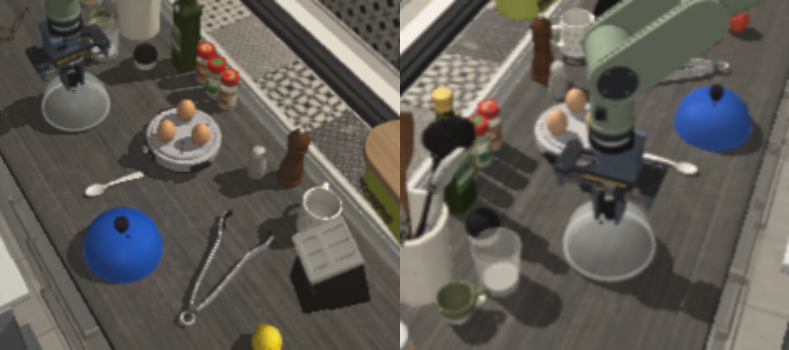

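The crop shows the lid hanging level over free worktop, at (75,100) in the left half. It is clear of the glass, and the three eggs stand uncovered. I'll lower it slowly.

>>> {"api": "step_arm", "payload": {"motion": [0, 0, 0.005, 0, 0, 0, 0.02, 0, 0, 0.002, 0, 0, 0, 0.02, 0, 0, 0.001, 0, 0, 0, 0.02, 0, 0, 0.001, 0, 0, 0, 0.02, 0, 0, 0, 0, 0, 0, 0.02]}}

```text
clock: 8.1
position: [0.453, 0.2395, 0.2677]
eef_rot: [3.142, -0.0, 1.569]
contact_force: [-0.1, 0.2, -1.6]
grip_width: 0.0291
grasp_force: 20.0
```

>>> {"api": "step_arm", "payload": {"motion": [0, 0, 0.001, 0, 0, 0, 0.02, 0, 0, 0.001, 0, 0, 0, 0.02, 0, 0, 0, 0, 0, 0, 0.02]}}

```text
clock: 8.48
position: [0.453, 0.2395, 0.2667]
eef_rot: [3.141, -0.0, 1.569]
contact_force: [-1.3, -1.2, 4.9]
grip_width: 0.0293
grasp_force: 20.0
```

>>> {"api": "step_arm", "payload": {"motion": [0, 0, 0, 0, 0, 0, 0.09, 0, 0, 0, 0, 0, 0, 0.09, 0, 0, 0, 0, 0, 0, 0.09, 0, 0, -0.02, 0, 0, 0, 0.09, 0, 0, -0.05, 0, 0, 0, 0.09, 0, 0, -0.055, 0, 0, 0, 0.09, 0, 0, -0.055, 0, 0, 0, 0.09, -0.055, 0.0054, 0, 0, 0, 0, 0.09, -0.055, 0.0054, 0, 0, 0, 0, 0.09, -0.055, 0.0054, 0, 0, 0, 0, 0.09, -0.055, 0.0054, 0, 0, 0, 0, 0.09, -0.055, 0.0054, 0, 0, 0, 0, 0.09, -0.055, 0.0054, 0, 0, 0, 0, 0.09, -0.055, 0.0054, 0, 0, 0, 0, 0.09, -0.055, 0.0054, 0, 0, 0, 0, 0.09, -0.055, 0.0054, 0, 0, 0, 0, 0.09, -0.055, 0.0054, 0, 0, 0, 0, 0.09]}}

```text
clock: 10.6
position: [0.5058, -0.3125, 0.4455]
eef_rot: [3.141, -0.0, 1.569]
contact_force: [1.6, 0.6, -0.2]
grip_width: 0.09
grasp_force: 0.0
```

>>> {"api": "step_arm", "payload": {"motion": [0, 0, 0, 0, 0, 0.16, 0.09, 0, 0, 0, 0, 0, 0.16, 0.09, 0, 0, 0, 0, 0, 0.16, 0.09, 0, 0, 0, 0, 0, 0.16, 0.09, 0, 0, 0, 0, 0, 0.16, 0.09, 0, 0, 0, 0, 0, 0.16, 0.09, 0, 0, 0, 0, 0, 0.16, 0.09, 0, 0, 0, 0, 0, 0, 0.09]}}

```text
clock: 11.6
position: [0.5059, -0.3107, 0.4454]
eef_rot: [-3.141, 0.0, 0.451]
contact_force: [-0.6, -0.3, -0.3]
grip_width: 0.0898
grasp_force: 0.0
```

```bash
python3 - <<'E'
from h import *
s=r.read_state();print(s["position"],s["eef_rot"],s["contact_force"]); np.save("C3.npy",np.array(list(s["position"])+list(s["eef_rot"])))
C=cal("wrist");w=r.camera("wrist");cv2.imwrite("pics/w3.png",w[:,:,::-1])
a=r.camera("scene");cv2.imwrite("pics/scene3.png",a[:,:,::-1]);b=r.camera("side");cv2.imwrite("pics/side3.png",b[:,:,::-1])
cv2.imwrite("pics/d.png",np.hstack([w,cv2.resize(np.vstack([a[60:260,130:350],b[120:320,130:350]]),(211,384))])[:,:,::-1])
E
```

```text
[ 0.50587466 -0.31066257  0.44544566] [-3.14115720e+00  1.78497835e-04  4.50661591e-01] [-0.64580093 -0.33923128 -0.31333204]
```

View pics/d.png

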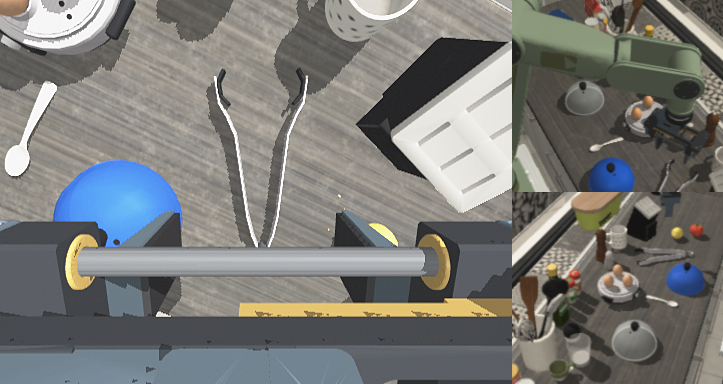

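The wrist view shows the tongs nearly upright in the image: tips at (220,90) and (302,88), bends at (237,137) and (291,137), arms converging at (262,240). The small views show the clear lid standing free on the worktop. Next I'll measure the tongs' axis, the blue dome's clearance and the egg.

```bash
python3 - <<'E'
from h import *
C=cal("wrist"); im=cv2.imread("pics/w3.png"); g=im.min(2)
L=[];Rr=[]
for v in range(72,242,6):
    row=g[v]; l=[u for u in range(205,262) if row[u]>215]; q=[u for u in range(262,315) if row[u]>215]
    if l and q:
        a,b=onz(C,(np.mean(l),v),.024),onz(C,(np.mean(q),v),.024); L.append(a[:2]);Rr.append(b[:2])
        m=(a+b)/2; print(v,round(np.mean(l),1),round(np.mean(q),1),len(l),len(q),np.round(m[:2],4),"gap %.1f"%(1000*np.linalg.norm(a-b)))
M=(np.array(L)+np.array(Rr))/2
c=M.mean(0);d=np.linalg.svd(M-c)[2][0];d*=np.sign(d[0]);print("axis",c,np.arctan2(d[1],d[0]))
for v in((222,72),(304,70)): print("tip end",onz(C,v,.022))
Cs,Cd=cal("scene"),cal("side"); S=cv2.imread("pics/scene0.png")
# ring in scene, blue knob
for z in(.1,.11):print("blue",onz(Cs,(365*.64,366*.64),z))
print("ring",onz(Cs,(160+187*.6,100+317*.6),.012),onz(Cs,(200+217/3,140+452/3),.012))
# eggs in scene2/side2 orange blobs
for n,CC,box in(("scene",Cs,(150,230,230,310)),("side",Cd,(190,250,200,290))):
    I=cv2.imread(f"pics/{n}3.png");h=cv2.cvtColor(I,cv2.COLOR_BGR2HSV)
    m=((h[...,0]<20)&(h[...,1]>70)&(h[...,2]>110)).astype(np.uint8);k,l,st,ce=cv2.connectedComponentsWithStats(m)
    print(n,[(np.round(ce[i],1).tolist(),st[i].tolist()) for i in range(1,k) if st[i,4]>25])
E
```

```text
78 215.0 306.0 3 1 [ 0.6143 -0.2619] gap 111.0
84 215.5 305.5 2 2 [ 0.6081 -0.2649] gap 110.3
90 216.5 305.0 2 1 [ 0.602  -0.2682] gap 108.9
96 217.5 304.0 2 3 [ 0.5956 -0.2713] gap 106.9
102 218.5 303.0 2 3 [ 0.5892 -0.2744] gap 104.9
108 222.0 300.0 3 3 [ 0.5829 -0.2778] gap 97.3
114 225.5 296.5 4 2 [ 0.5764 -0.281 ] gap 89.0
120 228.5 294.0 4 3 [ 0.57   -0.2844] gap 82.4
126 231.0 291.5 3 2 [ 0.5634 -0.2876] gap 76.5
132 234.5 289.0 4 3 [ 0.557  -0.2915] gap 69.2
138 236.0 287.5 3 2 [ 0.5502 -0.2947] gap 65.7
144 237.0 286.5 3 2 [ 0.5434 -0.298 ] gap 63.4
150 237.5 285.5 2 2 [ 0.5364 -0.3011] gap 61.8
156 238.0 284.5 3 2 [ 0.5294 -0.3042] gap 60.1
162 239.0 284.5 3 2 [ 0.5227 -0.3081] gap 59.1
168 239.5 283.5 2 2 [ 0.5155 -0.3113] gap 57.4
174 240.5 282.5 2 2 [ 0.5083 -0.3147] gap 55.1
180 241.5 281.5 2 2 [ 0.5011 -0.3182] gap 52.7
186 243.0 281.5 3 2 [ 0.4943 -0.3227] gap 51.0
192 244.0 280.5 3 2 [ 0.487  -0.3262] gap 48.6
198 244.5 279.5 2 2 [ 0.4794 -0.3295] gap 46.8
204 245.5 278.5 2 2 [ 0.472  -0.3331] gap 44.3
210 246.0 277.5 3 2 [ 0.4643 -0.3365] gap 42.5
216 247.5 277.5 4 
[... 474 characters left out ...]
   0.012     ] [ 0.38942168 -0.37588187  0.012     ]
scene [([212.3, 60.0], [210, 56, 6, 9, 41]), ([218.6, 68.4], [215, 59, 9, 19, 74]), ([271.9, 165.1], [266, 160, 12, 12, 95]), ([259.5, 177.5], [254, 172, 11, 12, 107]), ([423.7, 214.8], [379, 172, 90, 86, 4154]), ([310.3, 335.6], [300, 324, 21, 23, 326])]
side [([218.5, 123.7], [192, 106, 55, 36, 1162]), ([321.9, 159.0], [315, 153, 15, 13, 142]), ([239.7, 201.1], [235, 195, 11, 13, 105]), ([193.4, 208.8], [185, 201, 16, 20, 145]), ([230.3, 212.3], [226, 206, 10, 13, 101]), ([249.9, 211.8], [245, 206, 11, 13, 104]), ([125.6, 312.2], [114, 298, 25, 34, 427]), ([145.1, 340.2], [133, 326, 24, 25, 257]), ([77.7, 365.0], [56, 344, 39, 40, 525])]
```

>>> {"api": "step_arm", "payload": {"motion": [-0.008, 0.005, 0.03, 0, 0, -0.0124, 0.09, 0, 0, 0.05, 0, 0, 0, 0.09, 0, 0, 0.05, 0, 0, 0, 0.09, 0, 0, 0.04, 0, 0, 0, 0.09, 0, 0, 0.03, 0, 0, 0, 0.09, 0, 0, 0.02, 0, 0, 0, 0.09, 0, 0, 0.015, 0, 0, 0, 0.09, 0, 0, 0.01, 0, 0, 0, 0.09, 0, 0, 0.005, 0, 0, 0, 0.09, 0, 0, 0, 0, 0, 0, 0.09], "squeeze": 15}}

```text
clock: 13.0
position: [0.5009, -0.3187, 0.1959]
eef_rot: [3.141, -0.0, 0.461]
contact_force: [-0.0, -0.3, 0.6]
grip_width: 0.09
grasp_force: 0.0
```

>>> {"api": "step_arm", "payload": {"motion": [0, 0, 0, 0, 0, 0, 0.07, 0, 0, 0, 0, 0, 0, 0.06, 0, 0, 0, 0, 0, 0, 0.05, 0, 0, 0, 0, 0, 0, 0.046, 0, 0, 0, 0, 0, 0, 0.046, 0, 0, 0, 0, 0, 0, 0.046, 0, 0, 0, 0, 0, 0, 0.046], "squeeze": 15}}

```text
clock: 13.88
position: [0.501, -0.3187, 0.1959]
eef_rot: [3.141, -0.001, 0.461]
contact_force: [0.8, 0.1, 2.0]
grip_width: 0.0463
grasp_force: 7.3
```

>>> {"api": "step_arm", "payload": {"motion": [0, 0, -0.005, 0, 0, 0, 0.047, 0, 0, -0.01, 0, 0, 0, 0.047, 0, 0, -0.02, 0, 0, 0, 0.047, 0, 0, -0.03, 0, 0, 0, 0.047, 0, 0, -0.03, 0, 0, 0, 0.047, 0, 0, -0.03, 0, 0, 0, 0.047, 0, 0, -0.03, 0, 0, 0, 0.047, 0, 0, -0.02, 0, 0, 0, 0.047, 0, 0, -0.005, 0, 0, 0, 0.047, 0, 0, 0, 0, 0, 0, 0.047]}}

```text
clock: 15.12
position: [0.5006, -0.3185, 0.3755]
eef_rot: [-3.141, 0.0, 0.461]
contact_force: [0.9, 0.3, -1.5]
grip_width: 0.0473
grasp_force: 6.2
```

```bash
python3 - <<'E'
from h import *
Cs,Cd=cal("scene"),cal("side")
print("front",tri(ray(Cs,(259.5,177.5)),ray(Cd,(249.9,211.8))),"c",tri(ray(Cs,(271.9,165.1)),ray(Cd,(230.3,212.3))))
for u in((239.7,201.1),(230.3,212.3),(249.9,211.8)): print("side@.084",onz(Cd,u,.084))
for u in((259.5,177.5),(271.9,165.1)): print("scene@.084",onz(Cs,u,.084))
S=cv2.imread("pics/scene2.png");h=cv2.cvtColor(S,cv2.COLOR_BGR2HSV)
m=((h[...,0]<20)&(h[...,1]>70)&(h[...,2]>110)).astype(np.uint8);k,l,st,ce=cv2.connectedComponentsWithStats(m)
for i in range(1,k):
    if st[i,4]>25 and 240<ce[i][0]<300 and 150<ce[i][1]<200: print(ce[i],st[i],onz(Cs,ce[i],.084))
E
```

```text
front [0.56956476 0.00334481 0.08555131] c [0.64163253 0.0323664  0.08523973]
side@.084 [ 0.63261524 -0.04689893  0.084     ]
side@.084 [0.64078924 0.03167841 0.084     ]
side@.084 [0.57007591 0.00167226 0.084     ]
scene@.084 [0.57041318 0.00449696 0.084     ]
scene@.084 [0.64374451 0.03371022 0.084     ]
[272.0989011 165.       ] [268 160  10  12  91] [0.64467889 0.03375999 0.084     ]
[259.93877551 177.47959184] [255 172  11  12  98] [0.57187635 0.00375101 0.084     ]
[280.78125    179.52083333] [275 174  11  12  96] [ 0.63352731 -0.04413282  0.084     ]
```

>>> {"api": "step_arm", "payload": {"motion": [0.0055, -0.016, 0, 0, 0, 0, 0.047, 0.011, -0.032, 0, 0, 0, 0, 0.047, 0.011, -0.032, 0, 0, 0, 0, 0.047, 0.011, -0.032, 0, 0, 0, 0, 0.047, 0.011, -0.032, 0, 0, 0, 0, 0.047, 0.011, -0.032, 0, 0, 0, 0, 0.047, 0.011, -0.032, 0, 0, 0, 0, 0.047, 0.011, -0.032, 0, 0, 0, 0, 0.047, 0.011, -0.032, 0, 0, 0, 0, 0.047, 0.011, -0.032, 0, 0, 0, 0, 0.047, 0.0055, -0.016, 0, 0, 0, 0, 0.047, 0, 0, 0, 0, 0, 0.097, 0.047, 0, 0, 0, 0, 0, 0.097, 0.047, 0, 0, 0, 0, 0, 0.097, 0.047, 0, 0, 0, 0, 0, 0.097, 0.047, 0, 0, 0, 0, 0, 0.097, 0.047, 0, 0, 0, 0, 0, 0.097, 0.047, 0, 0, 0, 0, 0, 0, 0.047]}}

```text
clock: 17.38
position: [0.4567, 0.0169, 0.3753]
eef_rot: [3.141, 0.001, -0.12]
contact_force: [-0.7, -0.3, -1.1]
grip_width: 0.0471
grasp_force: 6.2
```

```bash
python3 - <<'E'
from h import *
s=r.read_state();print(s["position"],s["eef_rot"],s["grip_width"],s["grasp_force"])
w=r.camera("wrist");cv2.imwrite("pics/w4.png",w[:,:,::-1])
b=r.camera("side");cv2.imwrite("pics/side4.png",b[:,:,::-1])
cv2.imwrite("pics/e.png",np.vstack([np.hstack([w[:,60:],cv2.resize(b[130:290,190:330],(336,384))])])[:,:,::-1])
C=cal("wrist");print(proj(C,[[.57,.003,.081],[.57,.003,.111]]))
E
```

```text
[0.45665471 0.01687246 0.37533781] [ 3.14134918e+00  9.41056836e-04 -1.19743505e-01] 0.047118339464041155 6.245682353401207
[[258.62087964  62.49264075]
 [258.78491711  54.89412126]]
```

View pics/e.png

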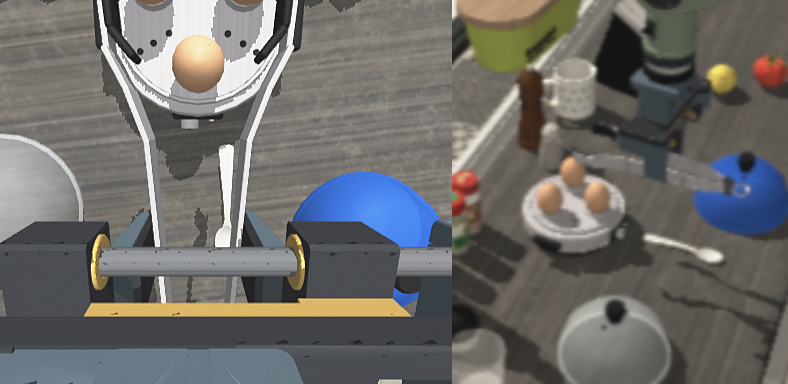

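The wrist view shows the front egg at (258,64) midway between the open tips, whose dark dishes are at about (195,60) and (320,60). The side view shows the tongs held with the ring at (740,190). Next I'll check that they are level and refine the forward distance.

```bash
python3 - <<'E'
from h import *
s=r.read_state();R=Ro.from_euler('z',s["eef_rot"][2]).as_matrix();o=np.array([s["position"][0],s["position"][1],s["position"][2]-.1959])
P=lambda x,y,z:o+R@[x,y,z]
Cd=cal("side");C=cal("wrist")
print("ring pred",proj(Cd,P(-.1275,0,.012)),"obs 310,209; tip pred",proj(Cd,[P(.137,.045,.022),P(.137,-.045,.022)]))
w=cv2.imread("pics/w4.png");h=cv2.cvtColor(w,cv2.COLOR_BGR2HSV)
m=((h[...,0]<22)&(h[...,1]>50)&(h[...,2]>110)).astype(np.uint8);m[140:]=0
k,l,st,ce=cv2.connectedComponentsWithStats(m)
for i in range(1,k):
    if st[i,4]>200: print(ce[i],st[i],onz(C,st[i,:2]+st[i,2:4]/2-.5,.086))
e=[[.57+.0,.003,.081]]
# egg outline prediction for centre guess: project ellipsoid samples
def box(c):
    t=np.linspace(0,np.pi,40);f=np.linspace(0,2*np.pi,60);T,F=np.meshgrid(t,f)
    z=np.cos(T)*np.where(np.cos(T)>0,.0305,.0265);X=np.stack([c[0]+.022*np.sin(T)*np.cos(F),c[1]+.022*np.sin(T)*np.sin(F),c[2]+z],-1)
    p=proj(C,X);return np.round(np.r_[p.min(0),p.max(0)],1)
for c in((.570,.003,.081),(.567,.003,.081),(.570,.006,.081)):print(c,box(c))
# tongs bend points observed vs predicted (bend x .055)
print("bend pred",proj(C,[P(.055,.03,.024),P(.055,-.03,.024)]))
b=cv2.imread("pics/side4.png");cv2.imwrite("pics/f.png",cv2.resize(b[165:225,230:330],(800,480),interpolation=cv2.INTER_CUBIC))
E
```

```text
ring pred [[310.12322892 209.09601169]] obs 310,209; tip pred [[238.6582441  192.71503281]
 [249.93703245 180.1595621 ]]
[257.34665992  66.60475709] [ 232   35   52   57 1976] [0.56888106 0.00406778 0.086     ]
(0.57, 0.003, 0.081) [231.8  31.3 285.5  90.8]
(0.567, 0.003, 0.081) [232.3  35.5 285.9  94.5]
(0.57, 0.006, 0.081) [228.1  31.8 281.9  91.2]
bend pred [[196.96451211 147.316433  ]
 [321.14624357 147.1037103 ]]
```

View pics/f.png

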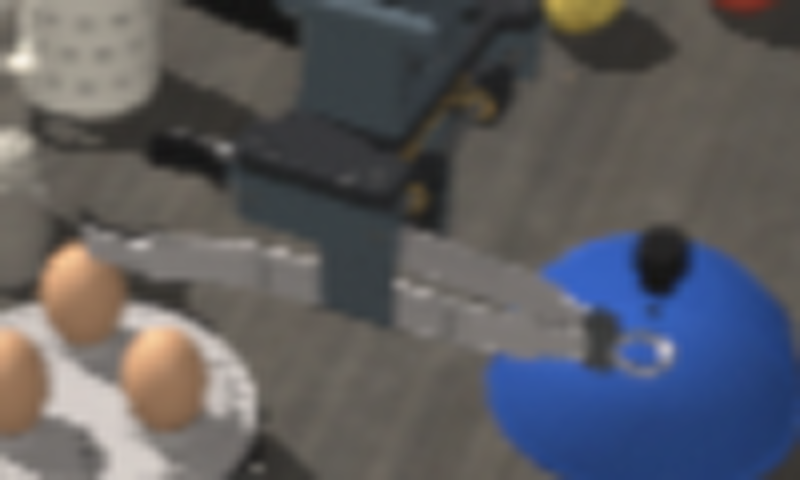

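>>> {"api": "step_arm", "payload": {"motion": [-0.0025, 0, 0.01, 0, 0, 0, 0.048, 0, 0, 0.02, 0, 0, 0, 0.048, 0, 0, 0.02, 0, 0, 0, 0.048, 0, 0, 0.02, 0, 0, 0, 0.048, 0, 0, 0.015, 0, 0, 0, 0.048, 0, 0, 0.01, 0, 0, 0, 0.048, 0, 0, 0.008, 0, 0, 0, 0.048, 0, 0, 0.005, 0, 0, 0, 0.048, 0, 0, 0, 0, 0, 0, 0.048]}}

```text
clock: 18.6
position: [0.4544, 0.0172, 0.2676]
eef_rot: [-3.142, 0.0, -0.121]
contact_force: [0.3, -0.5, -1.7]
grip_width: 0.048
grasp_force: 6.1
```

```bash
python3 - <<'E'
from h import *
s=r.read_state();print(s["position"],s["eef_rot"],s["grip_width"],s["grasp_force"],s["contact_force"])
w=r.camera("wrist");cv2.imwrite("pics/w5.png",w[:,:,::-1]);b=r.camera("side");cv2.imwrite("pics/side5.png",b[:,:,::-1])
cv2.imwrite("pics/g.png",np.hstack([w[:300,100:450],cv2.resize(b[160:250,200:300],(333,300))])[:,:,::-1])
E
```

```text
[0.4544283  0.01723089 0.26761888] [-3.14155468e+00  2.17719024e-04 -1.20747508e-01] 0.0479573526422742 6.144770776882069 [ 0.29559711 -0.52333726 -1.66898996]
```

View pics/g.png

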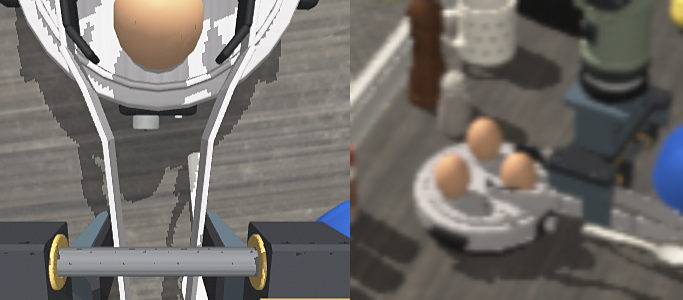

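The egg sits centred between the open tips (wrist crop (158,35), tips at (80,35) and (235,35)), and nothing touches it. I'll close.

>>> {"api": "step_arm", "payload": {"motion": [0, 0, 0.002, 0, 0, 0, 0.044, 0, 0, 0, 0, 0, 0, 0.04, 0, 0, 0, 0, 0, 0, 0.037, 0, 0, 0, 0, 0, 0, 0.035, 0, 0, 0, 0, 0, 0, 0.033, 0, 0, 0, 0, 0, 0, 0.031, 0, 0, 0, 0, 0, 0, 0.029, 0, 0, 0, 0, 0, 0, 0.025, 0, 0, 0, 0, 0, 0, 0.025, 0, 0, 0, 0, 0, 0, 0.025], "squeeze": 20}}

```text
clock: 19.95
position: [0.4543, 0.0172, 0.2657]
eef_rot: [-3.142, 0.0, -0.121]
contact_force: [-1.2, 0.1, -1.4]
grip_width: 0.03
grasp_force: 20.0
```

Stopped at 30 mm with 20 N, so the tips are on the egg. I'll lift gently by 10 cm.

>>> {"api": "step_arm", "payload": {"motion": [0, 0, -0.002, 0, 0, 0, 0.025, 0, 0, -0.004, 0, 0, 0, 0.025, 0, 0, -0.007, 0, 0, 0, 0.025, 0, 0, -0.01, 0, 0, 0, 0.025, 0, 0, -0.012, 0, 0, 0, 0.025, 0, 0, -0.012, 0, 0, 0, 0.025, 0, 0, -0.012, 0, 0, 0, 0.025, 0, 0, -0.012, 0, 0, 0, 0.025, 0, 0, -0.012, 0, 0, 0, 0.025, 0, 0, -0.008, 0, 0, 0, 0.025, 0, 0, -0.006, 0, 0, 0, 0.025, 0, 0, -0.003, 0, 0, 0, 0.025, 0, 0, 0, 0, 0, 0, 0.025, 0, 0, 0, 0, 0, 0, 0.025, 0, 0, 0, 0, 0, 0, 0.025, 0, 0, 0, 0, 0, 0, 0.025]}}

```text
clock: 21.95
position: [0.4544, 0.0172, 0.3656]
eef_rot: [-3.142, 0.0, -0.121]
contact_force: [0.3, 0.1, -2.1]
grip_width: 0.0292
grasp_force: 20.0
```

```bash
python3 - <<'E'
from h import *
s=r.read_state();print(s["clock"],s["position"],s["grip_width"],s["grasp_force"],s["contact_force"])
w=r.camera("wrist");b=r.camera("side")
cv2.imwrite("pics/i.png",np.hstack([w[:300,100:450],cv2.resize(b[150:270,190:330],(350,300))])[:,:,::-1])
E
```

```text
21.95 [0.45442046 0.01721604 0.36558556] 0.02915877552054003 19.99289631843567 [ 0.32378737  0.06978336 -2.1307773 ]
```

View pics/i.png

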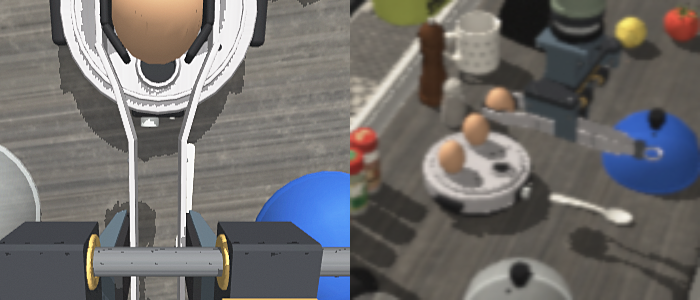

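The egg is held in the tips (side crop (500,98)) above its empty seat. The other two eggs are seated at (452,156) and (475,128), and the lid stands upright. I'll hand in.

```bash
python3 -c "
from cell import r
print(r.close_job())"
```

```text
the job is handed in; nothing more can be done
None
```

I handed the job in at about 22 s: the clear lid is upright on the worktop clear of the cooker, the front egg is held still in the tongs 10 cm above its seat, and the other two eggs are still seated; no verdict came back.

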